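Present the used-instrument box with its sprung hood held just short of the balance point

ROBOT

A 6-joint arm with a two-finger parallel gripper is mounted at the origin on the work surface. World frame = base frame: x ahead of the robot, y to its left, z up, the work surface at z = 0. Lengths are in m, angles in rad, forces in N, time in s.
With the tool pointing down it reaches from about 0.25 to 0.775 m from the base axis. Payload 4 kg.
Tool frame: the origin (TCP) lies at the very end of the fingers, on their centre line; the grasp point (between the pads) lies 19 mm behind it; z points along the fingers, y is the direction in which the jaws open and shut (so a half turn about z gives the same grasp; the last joint's range is limited). The gripper opens to 94 mm and grips with 3 to 60 N. Pads are 16 mm wide; open, the fingers measure 119 mm over their backs; the gripper's body (75 mm by 177 mm) begins 78 mm behind the grasp point.
Start: joints at [-1.403, 0.087, 1.371, -0, 1.684, -0.103], TCP at [0.147, -0.53, 0.179] pointing down, gripper open.
Joint ranges: [-3.1, 3.1], [-0.76, 2.03], [0.27, 2.55], [-1.08, 4.22], [0.17, 2.65], [-2.57, 2.57]. Speed limits (rad/s): [2.79, 2.79, 3.14, 3.14, 3.14, 3.14].

INTERFACE

Orientations are given as [roll, pitch, yaw] about the fixed x, y, z axes, in that order (R = Rz(yaw) Ry(pitch) Rx(roll)).
In Python, from workcell import ctrl gives the robot as it stands. The module is installed in compiled form; this text tells all that it offers.
- The arm moves only by the tool arm_command, never from a script. Its argument "increments" is a list of rows, each a list of 5 numbers: the shift along the tool's x, y, z in mm, then the turn about the tool's z in degrees, then the finger opening in mm, from 0 to 94. In form: [[dx, dy, dz, roll, grip], ...]. A call has 1 to 8 rows; each row shifts and turns the pose as measured when the row begins, along the tool's axes as they then stand; what a row does not reach is not made up. A row lasts 1/8 s, in which the tool goes at most 62.5 mm and 10.7 degrees, less where a joint would pass 70% of its speed; a pose out of reach is approached as far as the arm can. A call with a gripper value outside its range is refused whole. The fingers move at their own pace and stop on an object; "newtons" is the grip in N (left out, the last holds). Time passes only in rows, so rows that do not move let the fingers close. It gives the time, the measured TCP pose, the force and the opening at its end, in the units of the state.
- ctrl.sense(): the state, without advancing time (a new reading comes with each control period).
- ctrl.get_image(name): name is "scene" or "top" or "wrist"; returns a dict with "image" (480x640x3 uint8, red, green, blue), "vfov" (degrees; the focal length in pixels is half the picture's height over the tangent of half this angle, whatever the lens; pixels are square), "cx", "cy" (the principal point, pixels), "k1" (the pictures are not rectified: a ray, as slopes to the right and down, at radius r is drawn at 1 + k1 r^2 times it, then the intrinsics apply), "rvec" (rotation vector, rad) and "tvec" (3), from world to camera coordinates, as OpenCV has them. Camera axes: x right, y down, z forward; pixel columns grow to the right and rows downward; lengths in m; the calibration is good to about 2 mm. A picture is of the moment at which its call begins. There is no depth.
- ctrl.finish_job(): hands the job in, once; it reports no verdict.
The state is a dict: "time": time; "joint_positions": joint angles; "qd": joint speeds; "joint_torque": joint torques, N m; "position": TCP position; "tool_rot": TCP orientation; "wrist_force": force on the tool from outside, world axes, zero at the start; "moment": the same for the moment, N m; "opening": finger opening in m.
Only numpy, scipy, OpenCV 4.12 (cv2) and the standard library are available. Lean on these libraries where they do the work, as an engineer would, in place of code of your own. Each camera call takes 0.05 s, during which the arm holds its last target.

TASK

Slide the used-instrument box along its rail to the green end stop with its hood shut, then lift the hood, which has a blue grab bar, until it is past its balance point (red mark on the side scale). Ease it back and hold it still 5 to 15 degrees below the balance point (the green band), so that it would drop shut if let go; finish while still holding the hood there, with the box still at the green stop, and leave the dish, vial and carton where they stand.

Things in the scene. Friction and masses are not known exactly. Their poses are not given: they have to be found in the camera images.
- rail: fixed slide rail, 150 x 420 x 18 mm, lying on the trolley top; origin at the middle of its underside. The box slides along the rail's y axis, from the grey end stop (-y end) towards the green end stop (+y end). Rail x points to the hinge side of the box, z up.
- carriage (a joint): travel in m of the box along the rail's +y: 0 = at the grey end, 0.16 = against the green stop. Starts between 0 and 0.08. Sliding friction is about 1.5 N (plus 6 N per m/s) and it stays where it is left. At value q the middle of the box is at y = q - 0.08 in the rail frame, x = 0. It may be dragged by the blue bar.
- lid (a joint): angle in rad of the hood about its hinge: 0 = shut, 1.4 = open stop. Balance point at 0.90 rad (red mark on the white angle scales at both sides of the box; the red line along the hood's lower edge is the pointer, the green band spans 0.6 to 0.8 rad): below it the hood falls shut, above it the spring swings it open to its stop. Holding it needs less than 2 N at the bar.
- hood: pale blue enamelled steel hood, 200 (rail x) x 180 (rail y) x 50 mm high, 0.9 kg, on the white open box of the same outline. The box rim and the hinge axis are 120 mm above the trolley top; the shut hood's top is at 170 mm. Origin on the hinge axis, at mid width; with the hood shut its x, y, z are those of the rail, the hood reaching to x = -200 mm.
- bar (a point): centre of the blue round grab bar of the hood: 10 mm diameter, 76 mm free length along the rail's y, carried by two arms at y = +-42 mm; 45 mm out from the hood's front, 35 mm clear gap behind it. In the hood frame it is at (-245, 0, 20) mm: shut, 140 mm above the trolley top; it turns with the hood. Pinched from above across the bar (fingers closing along rail x), it can turn between the fingers while the tool stays pointing down, through the whole lift.
- hinge (a point): middle of the hinge axis, at the far upper edge of the box (rail x = +100 mm, 120 mm above the trolley top); the axis is along the rail's y. It travels with the box. Its axes stay parallel to the rail's.
- kidney_dish: bystander: white kidney dish, about 90 x 170 x 35 mm, 0.2 to 0.45 kg, loose, beyond the green end of the rail; origin under its middle
- vial: bystander: glass vial with red cap, 26 mm diameter, 55 mm high, loose, near the grey end; origin under its centre
- carton: bystander: teal carton, 60 x 100 x 35 mm, loose, near the grey end; origin under its centre

How it is judged:
By the outcome, as a careful person would: the job done as asked, in the order asked, and still so for the second after the job is handed in, while the arm keeps its last pose, push and grip.
It also fails if it takes over 56 s, if anything falls off the work surface, if the arm or the gripper's body presses on something with over 40 N, if the wrist force passes 120 N, or if a joint passes its speed limit or range.

## Working session

There is one attempt and no reset: what is moved stays moved. The work goes in short steps, Python scripts to look and compute and a tool call to move; the robot and the scene stay as the last step left them, time stands still between calls to the robot, and variables do not carry over. Pictures are saved under pics/ and viewed, and the job is handed in when it is done.

Besides the shell and the picture viewer there is one more tool, called after "Emit:" as a command line: name --pt "numbers of a row" for each row, then --argument value for the rest. arm_command: Moves the arm, as the interface text tells. Its arguments: {"type":"object","properties":{"increments":{"type":"array","items":{"type":"array","items":{"type":"number"}}},"newtons":{"type":"number"}},"required":["increments"]}

```bash
mkdir -p pics
cat > h.py <<'E'
import numpy as np, cv2
from workcell import ctrl
def cap(n,fn):
    d=ctrl.get_image(n); cv2.imwrite('pics/'+fn+'.png',d['image'][:,:,::-1]); np.save('pics/'+fn+'.npy',d,allow_pickle=True); return d
def load(fn): return np.load('pics/'+fn+'.npy',allow_pickle=True).item()
def ray(d,u,v):
    f=240/np.tan(np.radians(d['vfov'])/2); K=np.array([[f,0,d['cx']],[0,f,d['cy']],[0,0,1.]])
    p=cv2.undistortPoints(np.array([[[u,v]]],float),K,np.array([d['k1'],0,0,0,0.]))[0,0]
    R=cv2.Rodrigues(np.array(d['rvec'],float))[0]; t=np.array(d['tvec'],float).ravel()
    return -R.T@t, R.T@np.array([p[0],p[1],1.])
def onz(d,u,v,z):
    o,r=ray(d,u,v); return o+r*(z-o[2])/r[2]
def proj(d,P):
    f=240/np.tan(np.radians(d['vfov'])/2); K=np.array([[f,0,d['cx']],[0,f,d['cy']],[0,0,1.]])
    return cv2.projectPoints(np.array(P,float).reshape(-1,3),np.array(d['rvec'],float),np.array(d['tvec'],float),K,np.array([d['k1'],0,0,0,0.]))[0][:,0]
E
python3 - <<'E'
from h import *
for n in('scene','top','wrist'):
    d=cap(n,n+'0'); print(n,d['vfov'],d['k1'],ray(d,320,240))
print(ctrl.sense())
E
```

```text
scene 52.40924154969194 0.02360714693072426 (array([ 1.08539404, -0.38971874,  0.82396871]), array([-0.52616293,  0.40540345, -0.74756068]))
top 45.42019518429539 0.049633381676256486 (array([0.48038225, 0.02108791, 1.53918919]), array([ 0.03687015, -0.01909361, -0.99926934]))
wrist 64.47811878532934 0.009221299953486453 (array([ 0.2229843 , -0.50979198,  0.38365812]), array([-0.26472617, -0.06259558, -0.96233069]))
{'time': 0.15, 'joint_positions': array([-1.40310649e+00,  8.78017626e-02,  1.37186973e+00, -2.32904042e-05,
        1.68357873e+00, -1.03082465e-01]), 'qd': array([ 0.00019209, -0.00366264, -0.00559861,  0.00041084,  0.00114155,
       -0.00135286]), 'joint_torque': array([ 1.67804654e-03, -3.40644729e+01, -3.02793002e+01,  7.18200789e-02,
        3.04917782e-02, -1.13568881e-04]), 'position': array([ 0.14703317, -0.52951938,  0.178483  ]), 'tool_rot': array([-3.13994151e+00, -1.47539359e-04,  2.70769575e-01]), 'wrist_force': array([ 0.05211797,  0.42735999, -0.26105215]), 'moment': array([-0.04817073,  0.03742994, -0.02396394]), 'opening': 0.09444079284078431}
```

View pics/top0.png

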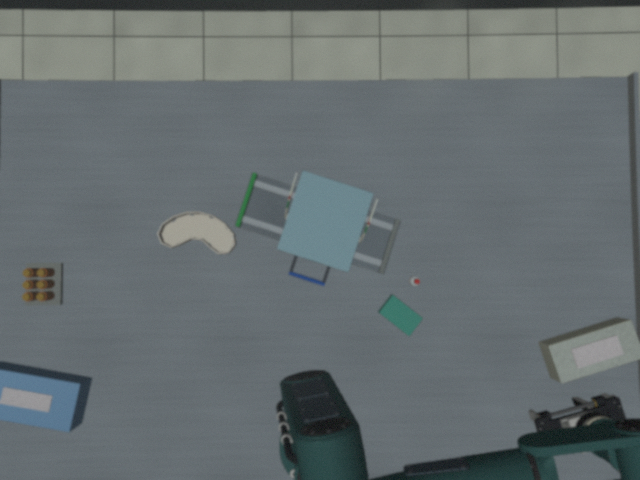

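View pics/scene0.png

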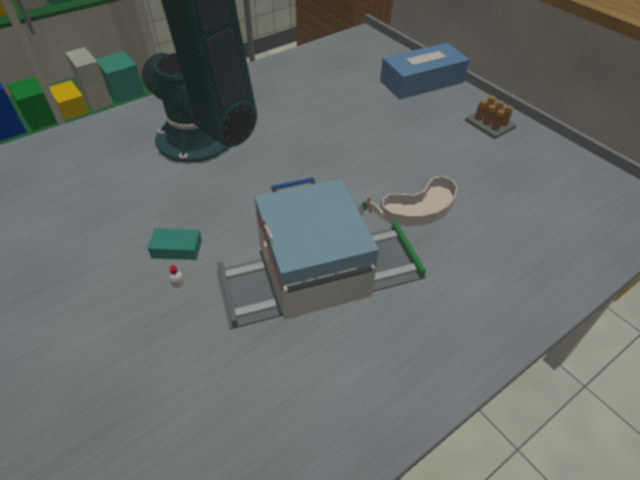

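The top view shows the shut hood around (326,221) and the blue bar around (309,277). The green stop is at (246,200), the dish at (197,232), the vial at (416,281) and the carton at (401,314).

Run:
```python
from h import *
d=load('top0'); im=d['image']; hsv=cv2.cvtColor(im,cv2.COLOR_RGB2HSV)
print(hsv[221,326],hsv[281,315],hsv[200,246])
def big(m,roi):
    mm=np.zeros_like(m); x0,y0,x1,y1=roi; mm[y0:y1,x0:x1]=m[y0:y1,x0:x1]
    c=max(cv2.findContours(mm,cv2.RETR_EXTERNAL,cv2.CHAIN_APPROX_NONE)[0],key=cv2.contourArea); return c,mm
c,_=big(cv2.inRange(hsv,(85,60,110),(105,255,255)),(250,150,400,300))
r=cv2.boxPoints(cv2.minAreaRect(c)); print(r)
P=np.array([onz(d,*p,0.17) for p in r]); print(P.round(4)); 
print('edges',[ (np.linalg.norm(P[i]-P[(i+1)%4]).round(4), np.degrees(np.arctan2(*(P[(i+1)%4]-P[i])[1::-1])).round(2)) for i in range(4)],'cen',P.mean(0))
c,m=big(cv2.inRange(hsv,(108,110,50),(130,255,255)),(270,240,350,300))
r=cv2.minAreaRect(c);print('bar',r)
ys,xs=np.nonzero(m); B=np.array([onz(d,x,y,0.14) for x,y in zip(xs,ys)]);
np.save('B.npy',B); print(B.min(0),B.max(0))
c,_=big(cv2.inRange(hsv,(45,100,50),(80,255,255)),(220,160,270,240))
G=np.array([onz(d,*p,0.02) for p in cv2.boxPoints(cv2.minAreaRect(c))]);print('green',G.round(4))
for u,v in[(399,220),(383,272)]: print('grey',onz(d,u,v,0.02).round(4))
```

```text
[ 96  61 143] [109 152 121] [ 66 127 114]
[[278.1016  248.43253]
 [302.8331  171.14659]
 [372.10013 193.31204]
 [347.36862 270.59796]]
[[ 0.5116  0.095   0.17  ]
 [ 0.6967  0.0347  0.17  ]
 [ 0.642  -0.1311  0.17  ]
 [ 0.4574 -0.0697  0.17  ]]
edges [(np.float64(0.1947), np.float64(-18.04)), (np.float64(0.1746), np.float64(-108.24)), (np.float64(0.1946), np.float64(161.6)), (np.float64(0.1734), np.float64(71.81))] cen [ 0.57693766 -0.01773872  0.17      ]
bar ((306.4219665527344, 278.2427978515625), (35.08905029296875, 3.060091495513916), 17.818889617919922)
[ 0.42492109 -0.01206005  0.14      ] [0.45469458 0.06804216 0.14      ]
green [[0.5793 0.2155 0.02  ]
 [0.7165 0.1696 0.02  ]
 [0.7132 0.1601 0.02  ]
 [0.576  0.206  0.02  ]]
grey [ 0.588  -0.2183  0.02  ]
grey [ 0.4505 -0.1738  0.02  ]
```

Emit:
arm_command --pt "0 0 -20 -9.4 94" --pt "0 0 -20 -9.4 70" --pt "0 0 -20 -9.4 60" --pt "0 0 -20 -9.4 50" --pt "0 0 -10 -9.4 40" --pt "0 0 0 -9.4 36" --pt "0 0 0 0 36" --newtons 30

```text
time: 1.02
position: [0.1468, -0.5282, 0.2674]
tool_rot: [-3.138, -0.008, 1.286]
wrist_force: [-0.8, 0.7, -0.0]
opening: 0.0379
```

```bash
cat >> h.py <<'E'
from scipy.spatial.transform import Rotation as Rn
def todo(target,yaw=np.radians(71.8)):
    s=ctrl.sense(); R=Rn.from_euler('xyz',s['tool_rot']).as_matrix()
    dl=R.T@(np.array(target)-s['position'])*1000
    dy=np.degrees(yaw-s['tool_rot'][2])
    print('t',s['time'],'pos',s['position'].round(4),'rpy',s['tool_rot'].round(4),'F',s['wrist_force'].round(2),'op',s['opening'].round(4)); print('tool shift mm',dl.round(1),'roll',round(-dy,2))
E
python3 -c "
from h import *
todo([.439,.028,.25])
d=load('top0')
for u,v in [(291,274),(323,283),(309,278)]: print(onz(d,u,v,.145))
for u,v in [(236,240),(235,252)]: print('dish',onz(d,u,v,.035))
"
```

```text
Traceback (most recent call last):
  File "h.py", line 21, in todo
    print('t',s['time'],'pos',s['position'].round(4),'rpy',s['tool_rot'].round(4),'F',s['wrist_force'].round(2),'op',s['opening'].round(4)); print('tool shift mm',dl.round(1),'roll',round(-dy,2))
                                                                                                                     ^^^^^^^^^^^^^^^^^^
AttributeError: 'float' object has no attribute 'round'
```

```bash
sed -i "s/s\['opening'\].round(4)/round(s['opening'],4)/" h.py
python3 -c "
from h import *
todo([.439,.028,.25])
d=load('top0')
for u,v in [(291,274),(323,283),(309,278)]: print(onz(d,u,v,.145))
for u,v in [(236,240),(235,252)]: print('dish',onz(d,u,v,.035))
"
```

```text
t 1.025 pos [ 0.1468 -0.5282  0.2674] rpy [-3.1375 -0.0085  1.2859] F [-0.76  0.74 -0.02] op 0.0379
tool shift mm [615.7 124.1  22.1] roll 1.88
[0.4499316  0.06545233 0.145     ]
[ 0.42753215 -0.01191991  0.145     ]
[0.43989167 0.02190666 0.145     ]
dish [0.53761569 0.21233513 0.035     ]
dish [0.5062327  0.21496832 0.035     ]
```

Emit:
arm_command --pt "44 9 0 0 36" --pt "44 9 0 0 36" --pt "44 9 0 0 36" --pt "44 9 0 0 36" --pt "44 9 0 0 36" --pt "44 9 0 0 36" --pt "44 9 0 0 36" --pt "44 9 0 0 36"

```text
time: 2.02
position: [0.3214, -0.2041, 0.266]
tool_rot: [-3.133, -0.015, 1.253]
wrist_force: [0.2, 0.2, -0.1]
opening: 0.0359
```

```bash
python3 -c "
from h import *
todo([.439,.028,.25])"
```

```text
t 2.025 pos [ 0.3214 -0.2041  0.266 ] rpy [-3.1333 -0.0153  1.2535] F [ 0.17  0.23 -0.09] op 0.0359
tool shift mm [256.9  39.5  19.6] roll 0.02
```

Emit:
arm_command --pt "45 7 2 0 36" --pt "45 7 2 0 36" --pt "45 7 2 0 36" --pt "40 7 2 0 36" --pt "40 7 2 0 36" --pt "25 4 0 0 36" --pt "0 0 0 0 36"

```text
time: 2.9
position: [0.4366, 0.0216, 0.2563]
tool_rot: [-3.13, -0.014, 1.237]
wrist_force: [-0.4, 0.1, -0.2]
opening: 0.0361
```

```bash
python3 -c "
from h import *
todo([.439,.028,.121]);cap('wrist','w1');cap('scene','s1')"
```

```text
t 2.9 pos [0.4366 0.0216 0.2563] rpy [-3.1299 -0.0141  1.2373] F [-0.37  0.11 -0.24] op 0.0361
tool shift mm [  5.    1.7 135.3] roll -0.91
```

View pics/w1.png

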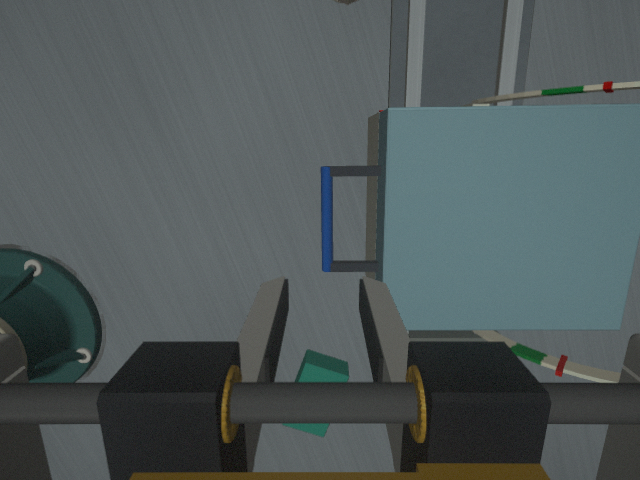

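The wrist view shows the bar running from (326,168) to (327,270), nearly upright in the picture and centred between the fingers, which are at columns 280 and 367.

```bash
python3 -c "
from h import *
d=load('w1')
a=onz(d,326.5,168,.141);b=onz(d,327.5,270,.141);print(a,b,(a+b)/2,np.degrees(np.arctan2(*(a-b)[1::-1])))
c=(a+b)/2;todo([c[0],c[1],.121])"
```

```text
[0.45465766 0.06931412 0.141     ] [ 0.42637609 -0.01592354  0.141     ] [0.44051687 0.02669529 0.141     ] 71.64433035180258
t 3.0 pos [0.4362 0.0201 0.2566] rpy [-3.1305 -0.0138  1.2355] F [ 0.   -0.18  0.2 ] op 0.0362
tool shift mm [  5.7   3.4 135.6] roll -1.01
```

Emit:
arm_command --pt "6 3 20 -1 36" --pt "0 0 25 0 36" --pt "0 0 25 0 36" --pt "0 0 25 0 36" --pt "0 0 20 0 36" --pt "0 0 15 0 36" --pt "0 0 0 0 36"

```text
time: 3.88
position: [0.4386, 0.0183, 0.1243]
tool_rot: [-3.135, -0.012, 1.234]
wrist_force: [0.7, 0.3, 0.0]
opening: 0.0358
```

```bash
python3 -c "
from h import *
todo([.4405,.0267,.121]);cap('wrist','w2')"
```

```text
t 3.875 pos [0.4386 0.0183 0.1243] rpy [-3.135  -0.0115  1.2337] F [0.71 0.26 0.01] op 0.0358
tool shift mm [ 8.5 -0.9  3.4] roll -1.12
```

View pics/w2.png

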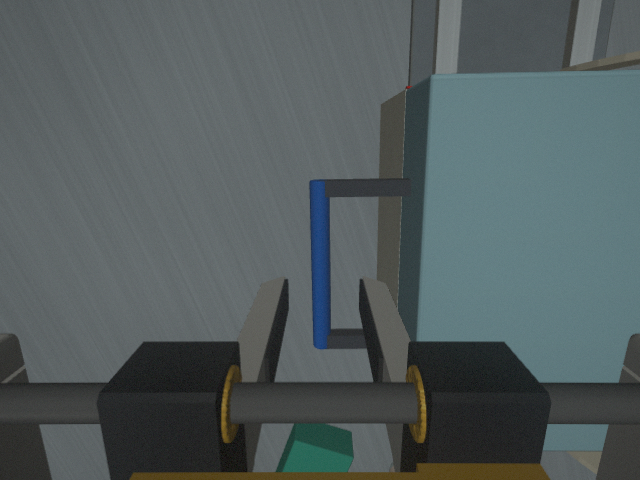

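The bar (column 320) lies between the fingers. I'll nudge along it, close the fingers and check.

Emit:
arm_command --pt "9 -1 3 -1 36" --pt "0 0 0 0 20" --pt "0 0 0 0 4" --pt "0 0 0 0 4" --pt "0 0 0 0 4" --pt "0 0 0 0 4" --newtons 30

```text
time: 4.68
position: [0.4434, 0.0278, 0.1253]
tool_rot: [3.141, -0.013, 1.253]
wrist_force: [0.9, 0.2, -0.5]
opening: 0.0037
```

```bash
python3 -c "
from h import *
todo([.4405,.0267,.121])"
```

```text
t 4.675 pos [0.4434 0.0278 0.1253] rpy [ 3.1406 -0.0133  1.2527] F [ 0.93  0.18 -0.47] op 0.0037
tool shift mm [-2.  -2.5  4.3] roll -0.02
```

```bash
python3 -c "
from h import *
cap('wrist','w3');cap('scene','s3')"
```

```text
(no output)
```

View pics/w3.png

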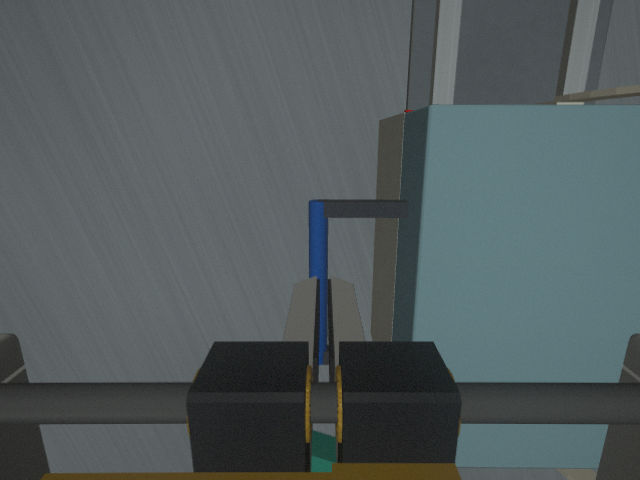

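View pics/s3.png

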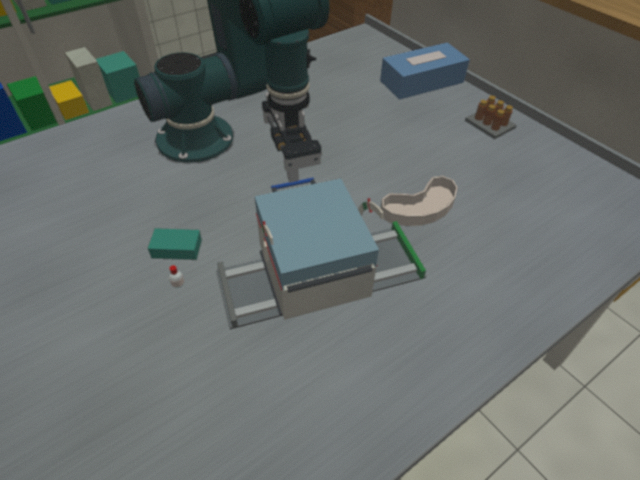

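```bash
python3 -c "
from h import *
s=ctrl.sense(); d=load('w3'); R=Rn.from_euler('xyz',s['tool_rot']).as_matrix(); p=s['position']
print('TCP px',proj(d,p),'grasp',proj(d,p-R[:,2]*.019))
def tri(L):
    A=0;b=0
    for o,r in L:
        r=r/np.linalg.norm(r);M=np.eye(3)-np.outer(r,r);A=A+M;b=b+M@o
    return np.linalg.solve(A,b)
w1,w3,w2,t,sc=[load(x) for x in('w1','w3','w2','top0','scene0')]
print('top end',tri([ray(w1,326,168),ray(w2,319,181)]),tri([ray(w1,326,168),ray(w3,317.5,201)]),tri([ray(w1,326,168),ray(t,291.5,274.5)]),tri([ray(w3,317.5,201),ray(t,291.5,274.5)]))
print('bot end',tri([ray(w1,327.5,270),ray(w2,321.5,347)]),tri([ray(w2,321.5,347),ray(t,323.5,283)]))
"
python3 - <<'E'
import cv2
a=cv2.imread('pics/w3.png')[180:420,220:460]
b=cv2.imread('pics/s3.png')[80:260,200:380]
cv2.imwrite('pics/crop.png',cv2.hconcat([cv2.resize(a,(400,400),interpolation=2),cv2.resize(b,(400,400),interpolation=2)]))
E
```

```text
TCP px [[322.92316478 273.19632342]] grasp [[322.87326554 286.02950001]]
top end [0.45335138 0.06747958 0.11156364] [0.45374743 0.06841806 0.12551631] [0.45003188 0.0658855  0.08655185] [0.44985861 0.06513816 0.09990408]
bot end [ 0.42674883 -0.01424694  0.1457917 ] [ 0.42734606 -0.01296167  0.14811227]
```

View pics/crop.png

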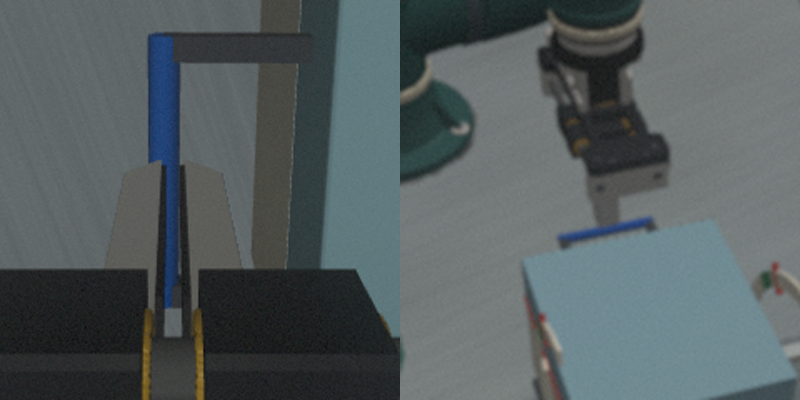

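```bash
cat >> h.py <<'E'
def tri(L):
    A=0;b=0
    for o,r in L:
        r=r/np.linalg.norm(r);M=np.eye(3)-np.outer(r,r);A=A+M;b=b+M@o
    P=np.linalg.solve(A,b); return P.round(4), [round(1000*np.linalg.norm(np.cross(P-o,r/np.linalg.norm(r))),1) for o,r in L]
E
python3 - <<'E'
from h import *
s=ctrl.sense(); p=s['position']; d=load('s3'); R=Rn.from_euler('xyz',s['tool_rot']).as_matrix()
print('TCP in scene',proj(d,p), proj(d,p-R[:,2]*.03))
a=cv2.imread('pics/scene0.png')
cv2.imwrite('pics/c1.png',cv2.resize(a[170:350,200:440],None,fx=3.3,fy=3.3,interpolation=2))
a=cv2.imread('pics/top0.png')
cv2.imwrite('pics/c2.png',cv2.resize(a[150:300,220:420],None,fx=4,fy=4,interpolation=2))
cv2.imwrite('pics/c3.png',cv2.resize(cv2.imread('pics/s3.png')[120:220,240:360],None,fx=6,fy=6,interpolation=2))
E
```

```text
TCP in scene [[292.23712674 188.89802721]] [[291.65392764 178.14477022]]
```

View pics/c1.png

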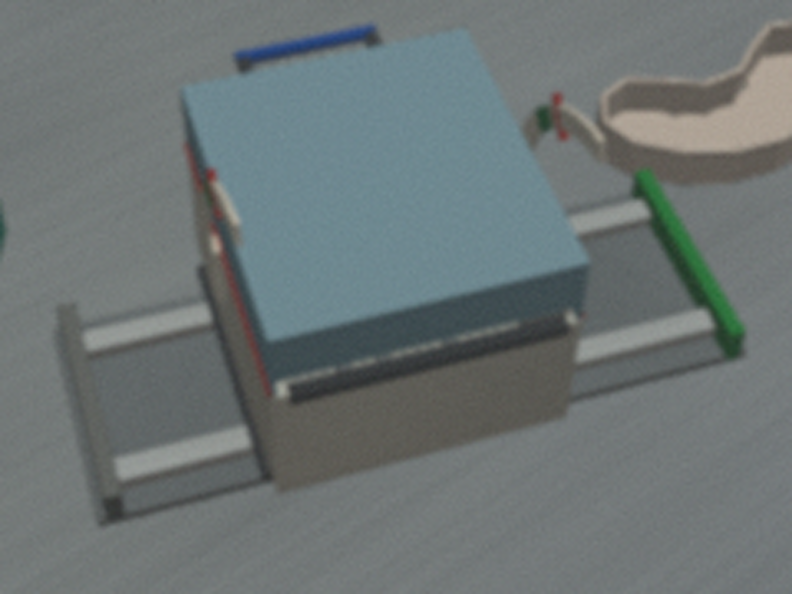

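View pics/c2.png

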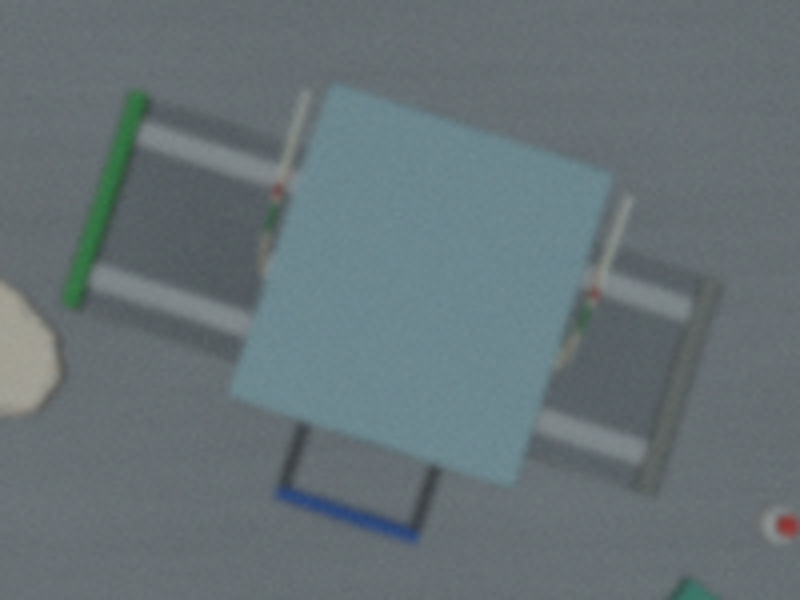

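View pics/c3.png

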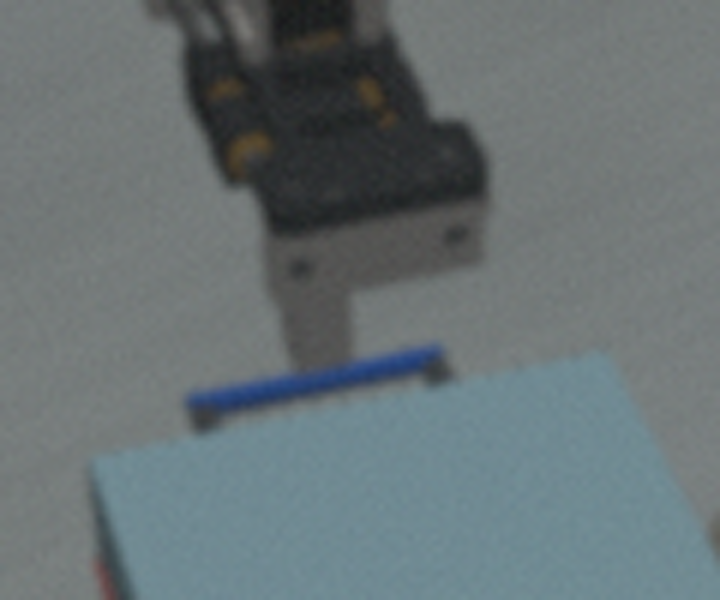

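Run:
```python
from h import *
t=load('top0');s=load('scene0')
T=lambda u,v:ray(t,u/4+220-.4,v/4+150-.4); S=lambda u,v:ray(s,u/3.3+200-.35,v/3.3+170-.35)
for n,a,b in [('A',(335,85),(587,265)),('B',(612,175),(268,340)),('C',(512,487),(182,90)),('D',(230,397),(465,30)),('barg',(279,492),(375,32)),('barr',(417,540),(238,57)),('gstop hinge',(138,93),(742,330)),('gstop front',(72,305),(645,172)),('grey hinge',(712,282),(112,500)),('grey front',(650,492),(68,307))]:
    print(n,*tri([T(*a),S(*b)]))
```

```text
A [0.6994 0.0349 0.1651] [np.float64(1.8), np.float64(1.8)]
B [ 0.6428 -0.132   0.1664] [np.float64(0.8), np.float64(0.8)]
C [ 0.4561 -0.0696  0.1653] [np.float64(1.1), np.float64(1.1)]
D [0.5118 0.0991 0.1657] [np.float64(1.8), np.float64(1.8)]
barg [0.4546 0.0716 0.1373] [np.float64(2.4), np.float64(2.4)]
barr [ 0.4244 -0.0126  0.138 ] [np.float64(1.8), np.float64(1.8)]
gstop hinge [0.7169 0.1667 0.0282] [np.float64(2.2), np.float64(2.2)]
gstop front [0.5773 0.2115 0.0261] [np.float64(3.1), np.float64(3.1)]
grey hinge [ 0.5885 -0.2131  0.0199] [np.float64(1.6), np.float64(1.6)]
grey front [ 0.4508 -0.1674  0.0264] [np.float64(3.6), np.float64(3.6)]
```

The heights check out (bar at z about 0.138), but the fingers closed to 3.7 mm. The bar shows beneath the closed fingertips, so they are reaching less deep than reported. I'll reopen, go lower and regrip.

Emit:
arm_command --pt "0 0 0 0 36" --pt "0 0 0 0 36" --pt "0 0 0 0 36" --pt "0 -2 8 0 36" --pt "0 0 8 0 36" --pt "0 0 0 0 36"

```text
time: 5.52
position: [0.4409, 0.0286, 0.1075]
tool_rot: [-3.141, -0.013, 1.253]
wrist_force: [-0.9, -0.4, -0.2]
opening: 0.0359
```

```bash
python3 -c "
from h import *
todo([.4395,.0295,.115]);d=cap('wrist','w4');cap('scene','s4')
cv2.imwrite('pics/c4.png',cv2.resize(d['image'][180:430,200:440,::-1],None,fx=2.4,fy=2.4))"
```

```text
t 5.525 pos [0.4409 0.0286 0.1075] rpy [-3.1412 -0.0129  1.2525] F [-0.86 -0.39 -0.25] op 0.0359
tool shift mm [ 0.5 -1.7 -7.5] roll -0.03
```

View pics/c4.png

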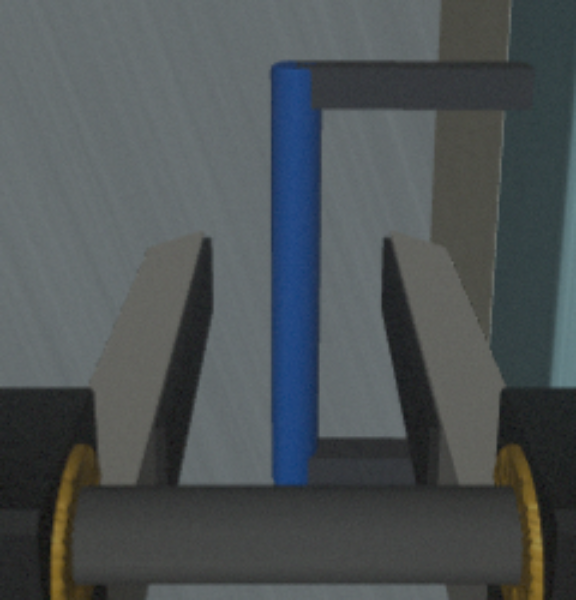

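Emit:
arm_command --pt "0 0 0 0 15" --pt "0 0 0 0 0" --pt "0 0 0 0 0" --pt "0 0 0 0 0" --newtons 30

```text
time: 6.12
position: [0.4406, 0.0289, 0.1088]
tool_rot: [-3.14, -0.013, 1.253]
wrist_force: [0.8, 0.5, -0.2]
opening: 0.0089
```

```bash
python3 -c "
from h import *
todo([.4395,.0295,.115]);d=cap('wrist','w5');cap('scene','s5')
cv2.imwrite('pics/c5.png',cv2.resize(d['image'][180:430,200:440,::-1],None,fx=2.4,fy=2.4))"
```

```text
t 6.125 pos [0.4406 0.0289 0.1088] rpy [-3.1405 -0.0135  1.2526] F [ 0.84  0.46 -0.22] op 0.0089
tool shift mm [ 0.3 -1.3 -6.2] roll -0.03
```

View pics/c5.png

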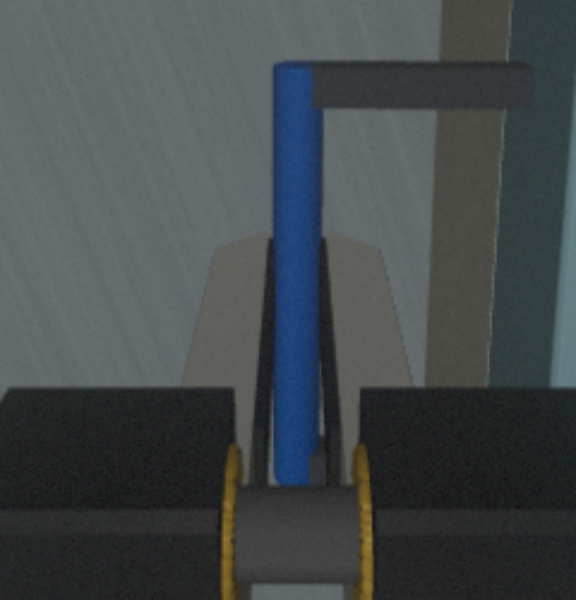

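Emit:
arm_command --pt "0 0 0 0 30" --pt "0 0 0 0 36" --pt "0 1 6 0 36" --pt "0 0 0 0 20" --pt "0 0 0 0 0" --pt "0 0 0 0 0" --pt "0 0 0 0 0" --newtons 30

```text
time: 7.1
position: [0.4405, 0.029, 0.102]
tool_rot: [-3.137, -0.013, 1.253]
wrist_force: [0.3, -1.2, 0.7]
opening: 0.0094
```

Emit:
arm_command --pt "6 0 0 0 0" --pt "10 0 0 0 0" --pt "10 0 0 0 0" --pt "0 0 0 0 0"

```text
time: 7.6
position: [0.4495, 0.0557, 0.1023]
tool_rot: [-3.138, -0.014, 1.253]
wrist_force: [0.3, 1.6, -0.2]
opening: 0.0087
```

```bash
python3 -c "
from h import *
todo([.470,.122,.108]);d=cap('wrist','w6');cap('top','t6')
cv2.imwrite('pics/c6.png',cv2.resize(d['image'][180:430,200:440,::-1],None,fx=2.4,fy=2.4))"
```

```text
t 7.6 pos [0.4495 0.0557 0.1023] rpy [-3.1378 -0.0138  1.2527] F [ 0.32  1.63 -0.24] op 0.0087
tool shift mm [69.5 -1.3 -4.7] roll -0.03
```

View pics/c6.png

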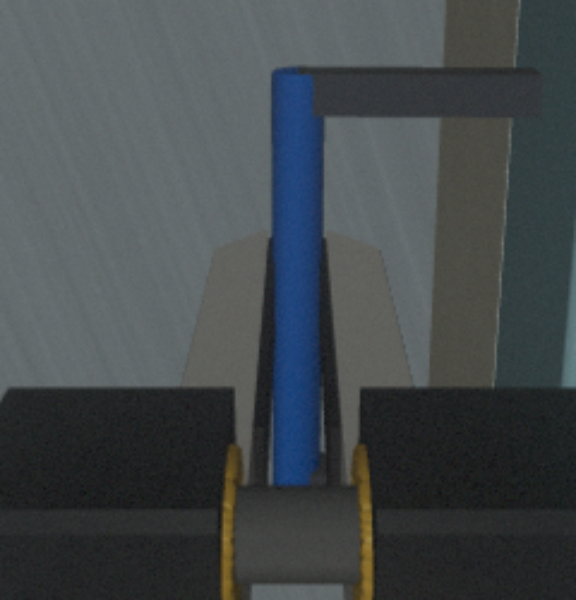

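View pics/t6.png

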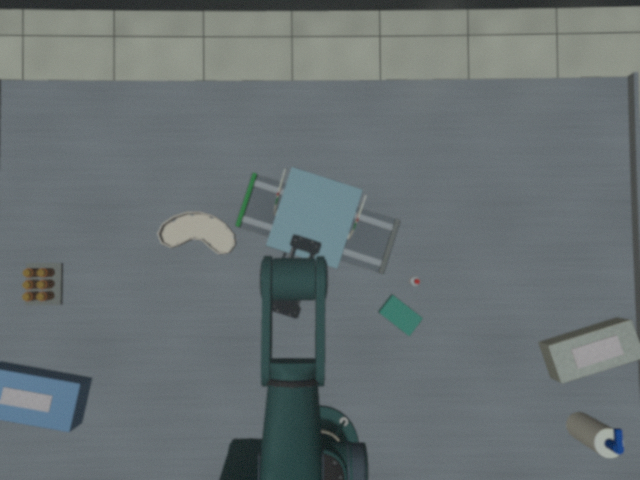

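The grip holds and the box follows: in the top view the hood has moved to about (315,218). I'll continue to the stop.

Emit:
arm_command --pt "12 0 0 0 0" --pt "12 0 0 0 0" --pt "12 0 0 0 0" --pt "10 0 0 0 0" --pt "6 0 0 0 0" --pt "0 0 0 0 0"

```text
time: 8.45
position: [0.4661, 0.1054, 0.1024]
tool_rot: [-3.138, -0.008, 1.252]
wrist_force: [0.4, 1.2, -1.0]
opening: 0.0086
```

```bash
python3 -c "
from h import *
todo([.470,.122,.102])"
```

```text
t 8.45 pos [0.4661 0.1054 0.1024] rpy [-3.1378 -0.0085  1.2516] F [ 0.37  1.21 -0.98] op 0.0086
tool shift mm [17.  -1.5  0.6] roll -0.09
```

Emit:
arm_command --pt "5 0 0 0 0" --pt "5 0 0 0 0" --pt "4 0 0 0 0" --pt "4 0 0 0 0"

```text
time: 8.95
position: [0.4714, 0.1211, 0.1024]
tool_rot: [-3.138, -0.004, 1.25]
wrist_force: [-2.3, -8.6, 1.4]
opening: 0.0093
```

Emit:
arm_command --pt "4 0 0 0 0" --pt "4 0 0 0 0"

```text
time: 9.2
position: [0.471, 0.1205, 0.1016]
tool_rot: [-3.136, 0.016, 1.247]
wrist_force: [-4.3, -10.8, 3.1]
opening: 0.0087
```

Emit:
arm_command --pt "4 0 0 0 0" --pt "4 0 0 0 0"

```text
time: 9.45
position: [0.4707, 0.1199, 0.1014]
tool_rot: [-3.134, 0.035, 1.244]
wrist_force: [-4.4, -10.9, 3.9]
opening: 0.0092
```

Emit:
arm_command --pt "0 0 0 0 0" --pt "0 0 0 0 0"

```text
time: 9.7
position: [0.4707, 0.1197, 0.102]
tool_rot: [-3.134, 0.035, 1.243]
wrist_force: [-2.3, -1.7, 1.0]
opening: 0.0084
```

Run:
```python
from h import *
todo([.471,.1205,.102])
a=cap('top','t7')['image'][150:300,200:400,::-1];b=cap('scene','s7')['image'][150:320,230:450,::-1]
cv2.imwrite('pics/c7.png',cv2.hconcat([cv2.resize(a,(400,300)),cv2.resize(b,(388,300))]))
```

```text
t 9.7 pos [0.4707 0.1197 0.102 ] rpy [-3.1344  0.0352  1.243 ] F [-2.29 -1.75  1.02] op 0.0084
tool shift mm [ 0.9 -0.  -0. ] roll -0.58
```

View pics/c7.png

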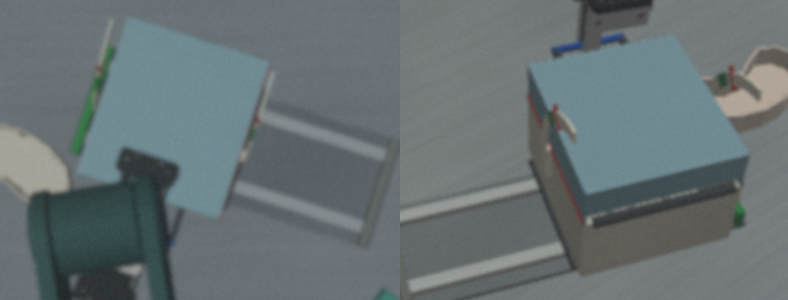

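The box is against the green stop: the gap between hood and stop is gone and the contact force was about 11 N. Next I work out the lifting arc.

```bash
cat >> h.py <<'E'
yw=np.radians(-18.2); X=np.array([np.cos(yw),np.sin(yw),0]); Y=np.array([-np.sin(yw),np.cos(yw),0]); Z=np.array([0,0,1.])
P0=np.array([.4707,.1199,.1018])
def bar(th): return np.array([-.245*np.cos(th)+.02*np.sin(th), .245*np.sin(th)+.02*np.cos(th)])
def where():
    s=ctrl.sense(); d=s['position']-P0; x,z=bar(0)+[d@X,d[2]]
    th=np.arctan2(z,-x)-np.arctan2(.02,.245); F=s['wrist_force']
    print('t',s['time'],'theta',round(th,3),'r-r0 mm',round(1000*(np.hypot(x,z)-.24581),1),'y mm',round(1000*d@Y,1),'F rail',(F@X).round(1),(F@Y).round(1),F[2].round(1),'rpy',s['tool_rot'].round(3),'op',round(s['opening'],4))
    return s,th
def plan(ths,ybias=0.):
    s,th=where(); R=Rn.from_euler('xyz',s['tool_rot']).as_matrix(); p=s['position']
    for i,t in enumerate(ths):
        b=bar(t)-bar(0); q=P0+X*b[0]+Z*b[1]+Y*ybias
        print(round(t,3),(R.T@(q-p)*1000).round(1)); p=q
E
python3 -c "
from h import *
plan([.06,.12,.18,.24,.3,.36])"
```

```text
t 9.8 theta 0.001 r-r0 mm -0.1 y mm -0.2 F rail -1.3 -2.8 1.7 rpy [-3.134  0.035  1.243] op 0.0089
0.06 [ -0.3   1.5 -14.5]
0.12 [ -0.5   2.4 -14.5]
0.18 [ -0.5   3.3 -14.4]
0.24 [ -0.5   4.1 -14.1]
0.3 [ -0.4   5.  -13.9]
0.36 [ -0.4   5.8 -13.6]
```

Emit:
arm_command --pt "0 1 -12 0 0" --pt "0 2 -14 0 0" --pt "0 3 -14 0 0"

```text
time: 10.18
position: [0.4767, 0.1176, 0.142]
tool_rot: [-3.132, 0.04, 1.243]
wrist_force: [-0.1, -5.3, -2.6]
opening: 0.0089
```

```bash
python3 -c "
from h import *
plan([.12,.18,.24,.3,.36,.42,.48])"
```

```text
t 10.175 theta 0.166 r-r0 mm 0.2 y mm -0.3 F rail 1.6 -5.1 -2.6 rpy [-3.132  0.04   1.243] op 0.0089
0.12 [ 0.7 -2.2 11. ]
0.18 [ -0.5   3.3 -14.4]
0.24 [ -0.5   4.1 -14.2]
0.3 [ -0.5   4.9 -13.9]
0.36 [ -0.5   5.8 -13.6]
0.42 [ -0.5   6.6 -13.2]
0.48 [ -0.4   7.4 -12.8]
```

Emit:
arm_command --pt "0 4 -14 0 0" --pt "0 5 -14 0 0" --pt "0 6 -14 0 0" --pt "0 6 -13 0 0" --pt "0 7 -13 0 0"

```text
time: 10.8
position: [0.5056, 0.108, 0.2148]
tool_rot: [-3.132, 0.045, 1.241]
wrist_force: [0.5, -5.5, -4.5]
opening: 0.0092
```

```bash
python3 -c "
from h import *
plan([.52,.58,.64,.7,.76,.82])"
```

```text
t 10.8 theta 0.487 r-r0 mm 1.1 y mm -0.4 F rail 2.2 -5.1 -4.5 rpy [-3.132  0.045  1.241] op 0.0092
0.52 [ 0.1  5.4 -6.2]
0.58 [ -0.4   8.6 -12. ]
0.64 [ -0.4   9.3 -11.4]
0.7 [ -0.4  10.  -10.9]
0.76 [ -0.3  10.6 -10.2]
0.82 [-0.3 11.2 -9.6]
```

Emit:
arm_command --pt "0 8 -12 0 0" --pt "0 9 -12 0 0" --pt "0 10 -11 0 0" --pt "0 10 -11 0 0" --pt "0 11 -10 0 0"

```text
time: 11.42
position: [0.5548, 0.0915, 0.2753]
tool_rot: [-3.134, 0.048, 1.238]
wrist_force: [0.3, -4.1, -3.7]
opening: 0.009
```

```bash
python3 -c "
from h import *
plan([.82,.88,.94,1.0,1.04])"
```

```text
t 11.425 theta 0.81 r-r0 mm 2.9 y mm -0.7 F rail 1.6 -3.7 -3.7 rpy [-3.134  0.048  1.238] op 0.009
0.82 [0.8 3.6 0.7]
0.88 [-0.2 11.8 -8.9]
0.94 [-0.2 12.3 -8.2]
1.0 [-0.2 12.7 -7.4]
1.04 [-0.1  8.7 -4.5]
```

Emit:
arm_command --pt "0 13 -8 0 0" --pt "0 13 -8 0 0" --pt "0 13 -7 0 0" --pt "0 13 -6 0 0" --pt "0 0 0 0 0"

```text
time: 12.05
position: [0.6075, 0.0741, 0.3106]
tool_rot: [-3.138, 0.046, 1.236]
wrist_force: [1.2, -3.6, -3.8]
opening: 0.0087
```

Run:
```python
from h import *
where()
a=cap('top','t8')['image'][130:280,200:400,::-1];b=cap('scene','s8')['image'][60:320,230:450,::-1]
cv2.imwrite('pics/c8.png',cv2.hconcat([cv2.resize(a,(400,300)),cv2.resize(b,(254*1,300))]))
cv2.imwrite('pics/c8b.png',cv2.resize(b,None,fx=2.3,fy=2.3))
cv2.imwrite('pics/w8.png',cap('wrist','w8')['image'][:,:,::-1])
```

```text
t 12.05 theta 1.075 r-r0 mm 4.2 y mm -0.8 F rail 2.3 -3.1 -3.8 rpy [-3.138  0.046  1.236] op 0.0087
```

View pics/c8b.png

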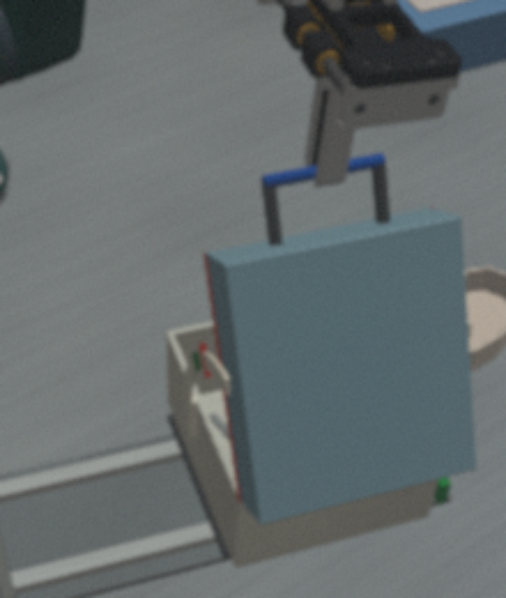

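View pics/w8.png

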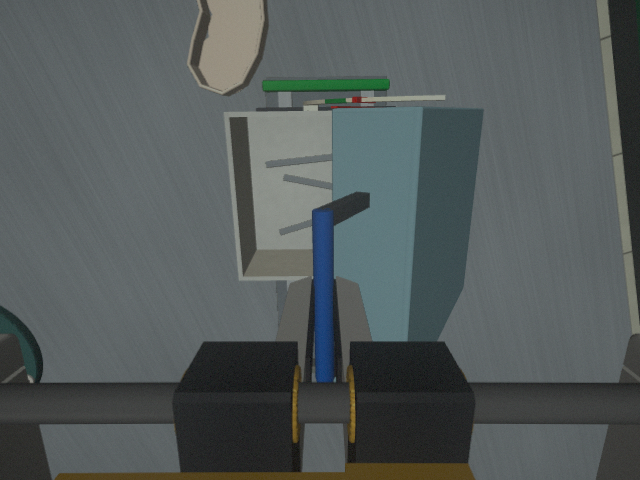

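The hood is past the balance point: the pointer is beyond the red mark, which shows uncovered at crop (203,347), and the arc estimate is 1.07 rad. The box is still at its stop. I'll ease the hood back.

```bash
python3 -c "
from h import *
plan([1.04,.98,.92,.86,.8,.75,.71])"
```

```text
t 12.2 theta 1.068 r-r0 mm 4.2 y mm -0.8 F rail 1.0 -3.5 -2.3 rpy [-3.136  0.047  1.237] op 0.0092
1.04 [ 1.1 -4.5  6.8]
0.98 [  0.1 -13.    6.9]
0.92 [  0.2 -12.6   7.6]
0.86 [  0.2 -12.1   8.4]
0.8 [  0.2 -11.6   9.1]
0.75 [ 0.2 -9.2  8.1]
0.71 [ 0.2 -7.1  6.8]
```

Emit:
arm_command --pt "0 -6 3 0 0" --pt "0 -12 7 0 0" --pt "0 -12 7 0 0" --pt "0 -12 8 0 0" --pt "0 -11 9 0 0" --pt "0 -6 5 0 0" --pt "0 0 0 0 0"

```text
time: 13.08
position: [0.548, 0.094, 0.2708]
tool_rot: [3.135, 0.043, 1.239]
wrist_force: [1.9, -3.0, -3.5]
opening: 0.0092
```

Run:
```python
from h import *
plan([.71])
b=cap('scene','s9')['image'][60:320,230:450,::-1]
cv2.imwrite('pics/c9b.png',cv2.resize(b,None,fx=2.3,fy=2.3))
cap('wrist','w9');cap('top','t9')
```

```text
t 13.075 theta 0.776 r-r0 mm 4.0 y mm -0.5 F rail 2.8 -2.3 -3.5 rpy [3.135 0.043 1.239] op 0.0092
0.71 [ 0.9 -9.4 14. ]
```

View pics/c9b.png

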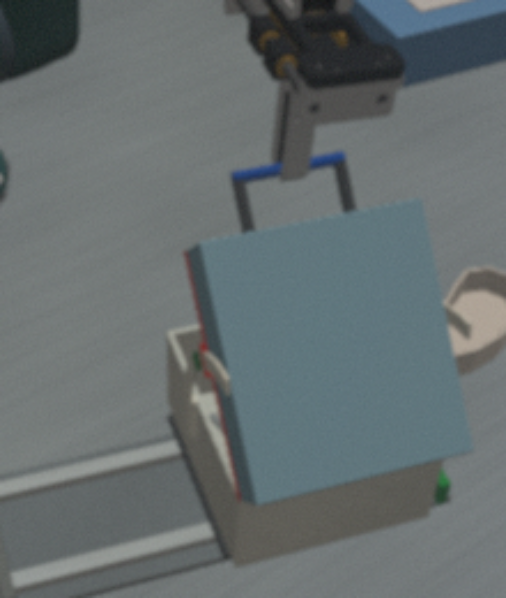

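View pics/w9.png

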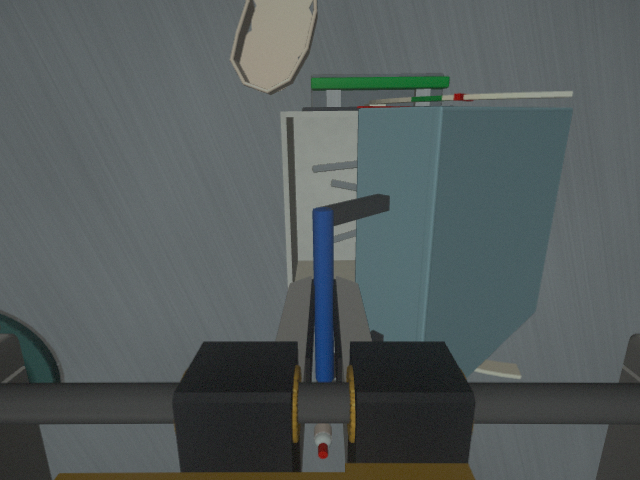

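```bash
cat >> h.py <<'E'
C=np.array([.5775,-.0169,0])+.0965*Y
def vis(fn,pts,yo=-.09):
    d=load(fn); H=C+.1*X+.12*Z
    for u,v in pts:
        o,r=ray(d,u,v); k=((C+yo*Y-o)@Y)/(r@Y); q=o+k*r-H; print('hinge-frame',(q@X).round(4),q[2].round(4),'ang',np.arctan2(q[2],-(q@X)).round(3))
def redline(fn,roi,yo=-.09):
    d=load(fn); hsv=cv2.cvtColor(d['image'],cv2.COLOR_RGB2HSV)
    m=cv2.inRange(hsv,(0,90,40),(8,255,255))|cv2.inRange(hsv,(168,90,40),(180,255,255))
    z=np.zeros_like(m);x0,y0,x1,y1=roi;z[y0:y1,x0:x1]=m[y0:y1,x0:x1]
    v,u=np.nonzero(z); H=C+.1*X+.12*Z; Q=[]
    for a,b in zip(u,v):
        o,r=ray(d,a,b);k=((C+yo*Y-o)@Y)/(r@Y);q=o+k*r-H;Q.append((q@X,q[2]))
    Q=np.array(Q,np.float32); vx,vy,a,b=cv2.fitLine(Q,cv2.DIST_HUBER,0,.01,.01).ravel(); print(fn,'n',len(Q),'slope ang',np.arctan2(abs(vy),abs(vx)).round(3),'median of angle',np.median(np.arctan2(Q[:,1],-Q[:,0])).round(3),'through',a,b)
E
python3 - <<'E'
from h import *
redline('s9',(300,160,345,280));redline('s8',(310,160,345,280)); redline('s7',(280,190,330,270))
E
```

```text
s9 n 21 slope ang 1.075 median of angle 0.737 through -0.08588314 0.081094585
s8 n 18 slope ang 1.004 median of angle 0.725 through -0.0857741 0.07814177
s7 n 15 slope ang 0.941 median of angle 0.228 through -0.06862515 0.047664277
```

Run:
```python
from h import *
vis('s9',[(311.2,168.5),(316,190),(325,233),(333.5,273)]);print();vis('s8',[(319.8,170.9),(327,220),(334.2,275)])
for f,r in(('s8',(300,150,350,290)),('s9',(295,150,350,290))):
    d=load(f)['image'].astype(int); x0,y0,x1,y1=r
    for v in range(170,275,12):
        row=d[v,x0:x1]; e=row[:,0]-(row[:,1]+row[:,2])/2; print(f,v,x0+e.argmax(),e.max(),end=' | ')
    print()
```

```text
hinge-frame -0.1294 0.1491 ang 0.856
hinge-frame -0.1016 0.1227 ang 0.879
hinge-frame -0.0486 0.0662 ang 0.938
hinge-frame 0.0024 0.0134 ang 1.745

hinge-frame -0.0833 0.181 ang 1.14
hinge-frame -0.0409 0.1069 ang 1.205
hinge-frame 0.0062 0.0123 ang 2.038
s8 170 318 9.0 | s8 182 320 17.0 | s8 194 322 20.5 | s8 206 324 21.0 | s8 218 318 24.0 | s8 230 327 17.5 | s8 242 329 16.5 | s8 254 331 17.5 | s8 266 332 23.0 | 
s9 170 310 19.0 | s9 182 313 22.0 | s9 194 316 20.5 | s9 206 318 26.5 | s9 218 318 23.5 | s9 230 323 21.5 | s9 242 326 23.0 | s9 254 329 17.5 | s9 266 331 24.0 |
```

Emit:
arm_command --pt "0 -7 6 0 0" --pt "0 -5 5 0 0" --pt "0 0 0 0 0" --pt "0 0 0 0 0"

```text
time: 13.72
position: [0.5375, 0.0976, 0.2602]
tool_rot: [3.133, 0.042, 1.238]
wrist_force: [2.6, -3.7, -2.3]
opening: 0.0089
```

Run:
```python
from h import *
where()
for f in('s8','s9','s10'):
    d=cap('scene','s10') if f=='s10' else load(f); im=d['image'].astype(int); pts=[]; H=C+.1*X+.12*Z
    for v in range(172,272,3):
        if 208<v<226: continue
        row=im[v,297:350]; e=(row[:,0]-(row[:,1]+row[:,2])/2).clip(0); i=e.argmax(); w=e[max(i-1,0):i+2]; u=297+(w*np.arange(i-1,i+2)).sum()/w.sum()
        o,r=ray(d,u,v);k=((C-.091*Y-o)@Y)/(r@Y);q=o+k*r-H; pts.append((q@X,q[2]))
    vx,vy,a,b=cv2.fitLine(np.array(pts,np.float32),cv2.DIST_HUBER,0,.003,.001).ravel(); print(f,np.arctan2(abs(vy),abs(vx)).round(3), 'line x at z=0',a-b*vx/vy)
b=d['image'][60:320,230:450,::-1]
cv2.imwrite('pics/c10b.png',cv2.resize(b,None,fx=2.3,fy=2.3))
cap('wrist','w10');cap('top','t10')
s=ctrl.sense();print(s['qd'].round(3))
```

```text
t 13.725 theta 0.715 r-r0 mm 3.8 y mm -0.4 F rail 3.7 -2.7 -2.3 rpy [3.133 0.042 1.238] op 0.0089
s8 1.077 line x at z=0 0.010856494
s9 0.78 line x at z=0 0.0141143575
s10 0.717 line x at z=0 0.015264258
[-0.002  0.001 -0.002 -0.001 -0.     0.   ]
```

View pics/c10b.png

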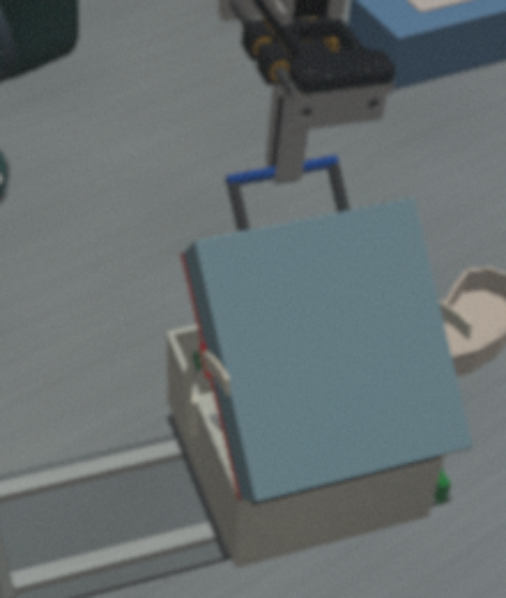

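View pics/w10.png

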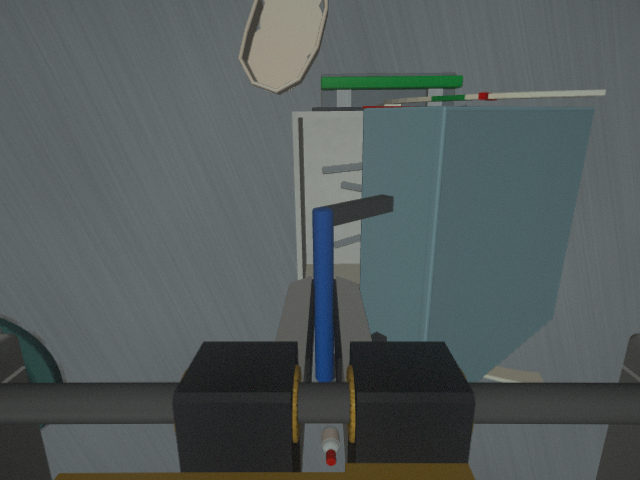

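View pics/t10.png

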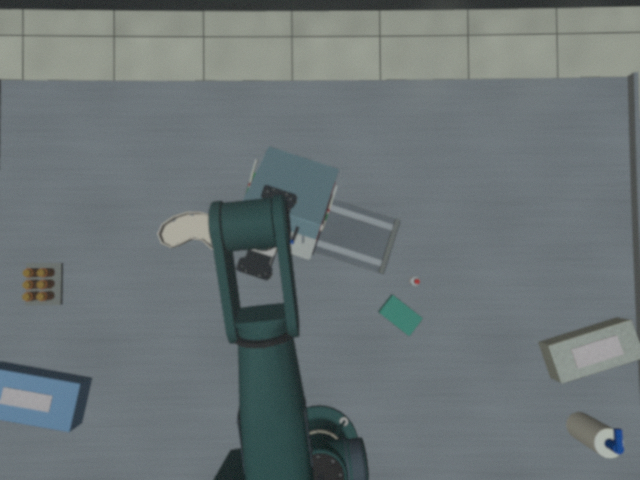

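The angle from the arc (0.715 rad) and from the image (0.717 rad) agree. The arm is still, the push is towards the stop, and the dish, vial and carton are where they were. Handing in.

Run:
```python
from h import *
where(); print(ctrl.finish_job()); where()
```

```text
t 13.875 theta 0.715 r-r0 mm 3.8 y mm -0.4 F rail 2.7 -3.5 -2.9 rpy [3.133 0.042 1.238] op 0.009
the job is handed in; nothing more can be done
None
the job is handed in; nothing more can be done
```

I slid the box along the rail to the green stop with the hood shut, then lifted the hood to about 1.07 rad, past the balance point at 0.90. I eased it back and handed the job in at 13.9 s, still gripping the bar.

**Last checks**
- **Hood angle:** about 0.715 rad from the arm's position and 0.717 rad from the pointer line in the scene picture. That is about 10.5° below balance, inside the green band, and the arm was still.
- **Box position:** the arm met a hard stop at about 11 N after 96.5 mm of travel, and by my measurements that puts the box at about 0.16 m on the rail. It held within 1 mm of there along the rail through the lift, with a gentle push of about 3 N towards the stop.
- **Dish, vial and carton:** in the last top view the vial and carton are where they started. The arm partly hides the dish there, but the part that shows has not moved.

**What failed or disagreed**
- **First grip:** it missed, closing above the bar to 3.7 mm. The fingertips reached less deep than the reported tool position suggested, so I regripped about 23 mm lower.
- **Lift radius:** the measured arc ran about 4 mm wider than the nominal one, which has little effect on the angle.
- **Stop gap:** the wrist view shows a gap between the box wall and the green bar. By the stated dimensions the box wall stops about 40 mm short of the rail's end, so I took it as part of the design.

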